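Flip the orange loupe over the ring

TASK

Two sprung flip-over loupes are screwed to the goldsmith's bench, both leaning to their parked side, away from the ring on their cork pad. Push the orange-rimmed loupe over its upright middle until it snaps to the other side and rests with its lens above the ring. Leave the black-rimmed loupe parked and the wooden-handled burnisher lying where it is.

Things in the scene. Friction and masses are not known exactly. Their poses are not given: they have to be found in the camera images.
- orange_stand: Fixed stand of the orange loupe: steel plate 190 x 64 x 10 mm. Origin: centre of its underside, on the bench; x along the plate to the cork pad (58 mm out; ring on it reaches 45 mm up), z up; any heading. Hinge 30 mm above the origin, axle along y, cheeks 42 mm high. Loupe: bar 14 x 8 mm, lens 54 mm across, 8 mm thick, its centre 95 mm and far rim 122 mm from the hinge (152 mm tall upright).
- orange_loupe (a joint): Swing of the orange loupe (rad): 0 = parked stop, leaning 43 deg to the stand's -x (far rim 83 mm out, 120 mm up); 0.75 = upright; 1.5 = stop over the ring, leaning 43 deg to +x. Spring and weight drive it from upright to the nearer stop: about 0.27 N m at a stop (a level push at the rim takes 3 to 10 N with rubbing), nothing at upright; past upright it snaps over by itself.
- black_lens (a point): Lens centre of the black-rimmed loupe: same sizes and spring, in black, also parked. The z axis of this point runs along its bar from the hinge (95 mm back, 30 mm above the bench) to the lens; y along its axle.
- burnisher: Loose burnisher on the bench, 150 mm long, 24 mm wide, 22 mm high, 90 g: pale wooden handle, brass ferrule, steel tip. Origin on the bench under it, near its middle; x along it to the steel tip (78 mm); handle end at -72 mm.
Not all that is in view belongs to the job. Leave any green look-alike of the orange_stand alone.

How it is judged:
At the end, for the whole second after the job is handed in: The orange loupe rests against its stop over the ring (joint above 1.32 rad, within 10 degrees of the stop) and is still; the black loupe's lens and the burnisher are within 20 mm of where they began (value of joint orange_loupe above 1.32 rad and velocity of joint orange_loupe between -0.1 and 0.1 rad/s and distance of each of black_lens, burnisher from where it was at the start of the episode below 0.02 m); the robot touches nothing.
It fails at once if the black loupe is pushed from its parked place (lens moved more than 20 mm) (distance of black_lens from where it was at the start of the episode above 0.02 m).
It fails at once if the burnisher is moved by more than 20 mm (distance of burnisher from where it was at the start of the episode above 0.02 m).
It also fails if it takes over 32 s, if anything falls off the work surface, if the arm or the gripper's body presses on something with over 40 N, if the wrist force passes 120 N, or if a joint passes its speed limit or range.

ROBOT

A 6-joint arm with a two-finger parallel gripper is mounted at the origin on the work surface. World frame = base frame: x ahead of the robot, y to its left, z up, the work surface at z = 0. Lengths are in m, angles in rad, forces in N, time in s.
With the tool pointing down it reaches from about 0.35 to 0.975 m from the base axis. Payload 17.4 kg.
Tool frame: the origin (TCP) lies on the centre line of the jaws, within the pads' length; the fingertips stand 22 mm ahead of it and the grasp point (between the pads) lies 3 mm ahead of it; z points along the fingers, y is the line along which they close (so a half turn about z gives the same grasp; the last joint's range is limited). The gripper opens to 85 mm and grips with 20 to 120 N. Pads are 22 mm wide; open, the fingers measure 114 mm over their backs; the gripper's body (76 mm by 85 mm) begins 54 mm behind the grasp point. The pads swing forward as they close: fully open they stand 13 mm farther back than shut.
Start: joints at [-1.234, 0.116, 1.442, -0, 1.584, -0.038], TCP at [0.247, -0.628, 0.214] pointing down, gripper open.
Joint ranges: [-2.83, 2.83], [-0.83, 2.19], [0.07, 2.5], [-1.14, 4.28], [0.01, 3], [-2.97, 2.97]. Speed limits (rad/s): [1.89, 1.89, 2.22, 3.14, 3.14, 3.14].

INTERFACE

Orientations are given as [roll, pitch, yaw] about the fixed x, y, z axes, in that order (R = Rz(yaw) Ry(pitch) Rx(roll)).
In Python, from workcell import ctrl, optics gives the robot as it stands.
- The arm moves only by the tool play_rows, never from a script. Its argument "rows" is a list that holds one entry, the list of rows, each a list of 4 numbers: the shift along the tool's x, y, z in mm, then the turn about the tool's z in rad. A call has 1 to 10 rows; each row is the pose to reach, as a shift and turn from the pose commanded when the call began, along the tool's axes at that moment; what a row does not reach only later rows make up. A row lasts 1/10 s, in which the tool goes at most 50 mm and 8.59 degrees, less where a joint would pass 70% of its speed; a pose out of reach is approached as far as the arm can. A call with a gripper value outside its range is refused whole. "grip" is the opening, from 0 (shut) to 1 (fully open), set as the call begins (left out, the last holds). The fingers move at their own pace and stop on an object; "grip_force" is the grip in N (left out, the last holds). Time passes only in rows, so rows that repeat a pose let the fingers close. It gives the time, the measured TCP pose, the force, the opening and the grip force at its end, in the units of the state.
- ctrl.get_obs(): the state, without advancing time (a new reading comes with each control period).
- optics.camera(name): name is "side" or "top"; returns the picture (384x512x3 uint8, red, green, blue); there is no depth.
- optics.camera_info(name): a dict with "fx", "fy", "cx", "cy" (pixels), "rvec" (rotation vector, rad) and "tvec" (3), from world to camera coordinates, as OpenCV has them. Camera axes: x right, y down, z forward; pixel columns grow to the right and rows downward; lengths in m; the calibration is good to about 2 mm. A picture is of the moment at which its call begins. camera_info takes no time and is no camera call.
- ctrl.sign_off(): hands the job in; it is judged then, once.
The state is a dict: "t": time; "qpos": joint angles; "dq": joint speeds; "joint_torque": joint torques, N m; "tcp_pos": TCP position; "eef_rot": TCP orientation; "ft_force": force on the tool from outside, world axes, zero at the start; "ft_torque": the same for the moment, N m; "finger_gap": opening from 0.0 (shut) to 1.0 (fully open); "finger_force": force on a finger pad.
Only numpy, scipy, OpenCV 4.12 (cv2) and the standard library are available. Lean on these libraries where they do the work, as an engineer would, in place of code of your own. Each camera call takes 0.05 s, during which the arm holds its last target. There are 200 camera calls.

## Working session

There is one attempt and no reset: what is moved stays moved. The work goes in short steps, Python scripts to look and compute and a tool call to move; the robot and the scene stay as the last step left them, time stands still between calls to the robot, and variables do not carry over. Pictures are saved under pics/ and viewed, at most 10 in all, crops included, and the job is handed in when it is done.

Besides the shell and the picture viewer there is one more tool, called after "Emit:" as name(argument=value, ...), one argument or row to a line, values as JSON. play_rows: Moves the arm, as the interface text tells. Its arguments: {"type":"object","properties":{"rows":{"type":"array"},"grip":{"type":"number"},"grip_force":{"type":"number"}},"required":["rows"]}

```bash
mkdir -p pics
cat > h.py <<'E'
import numpy as np, cv2
from workcell import ctrl, optics
def cam(n):
    i=optics.camera_info(n); R=cv2.Rodrigues(np.array(i["rvec"],float))[0]
    return np.array([[i["fx"],0,i["cx"]],[0,i["fy"],i["cy"]],[0,0,1]]),R,np.array(i["tvec"],float).ravel()
def ray(n,u,v):
    K,R,t=cam(n); return -R.T@t, R.T@np.linalg.inv(K)@np.array([u,v,1.])
def plane(n,u,v,z):
    o,d=ray(n,u,v); return o+d*(z-o[2])/d[2]
def tri(a,b):
    (o,d),(p,e)=ray("top",*a),ray("side",*b)
    s=np.linalg.lstsq(np.c_[d,-e],p-o,rcond=None)[0]
    x,y=o+s[0]*d,p+s[1]*e
    return (x+y)/2,np.linalg.norm(x-y)
def proj(n,P):
    K,R,t=cam(n); q=K@(R@np.array(P,float)+t); return q[:2]/q[2]
def snap(n,f):
    im=optics.camera(n); cv2.imwrite(f,im[:,:,::-1]); return im
E
python3 - <<'E'
from h import *
a=snap("top","pics/top0.png");b=snap("side","pics/side0.png")
for n in("top","side"):
    K,R,t=cam(n);print(n,K[0,0],(-R.T@t).round(3),R[2].round(2))
print(ctrl.get_obs())
E
```

```text
top 358.0443847997835 [0.331 0.036 0.818] [ 0.19  0.   -0.98]
side 371.82561166363047 [0.355 0.689 0.551] [ 0.12 -0.82 -0.56]
{'t': 0.1, 'qpos': array([-1.23378000e+00,  1.16439461e-01,  1.44219441e+00, -1.32356246e-05,
        1.58403199e+00, -3.78234143e-02]), 'dq': array([-1.04012154e-03, -1.91862760e-03, -2.40375891e-03,  3.13340902e-03,
        1.00111986e-03,  5.01139738e-05]), 'joint_torque': array([ 5.47738644e-03, -7.33668423e+01, -6.33784175e+01,  1.62755100e-04,
        5.25353942e-03,  4.22455184e-05]), 'tcp_pos': array([ 0.24704128, -0.62795668,  0.21343756]), 'eef_rot': array([-3.14051971e+00, -2.73576258e-05,  3.74839554e-01]), 'ft_force': array([ 0.66071208,  1.03973547, -0.44055909]), 'ft_torque': array([-0.0015484 ,  0.05516031, -0.02651099]), 'finger_force': 0.0, 'finger_gap': 0.9989393422767053}
```

View pics/top0.png

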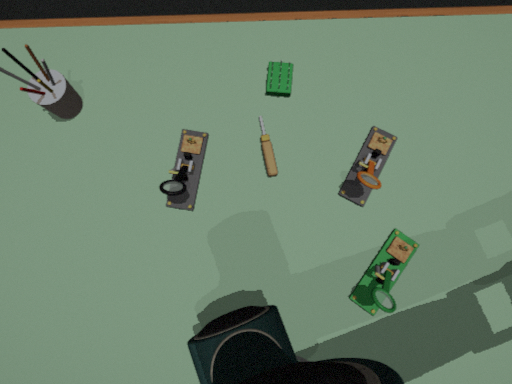

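View pics/side0.png

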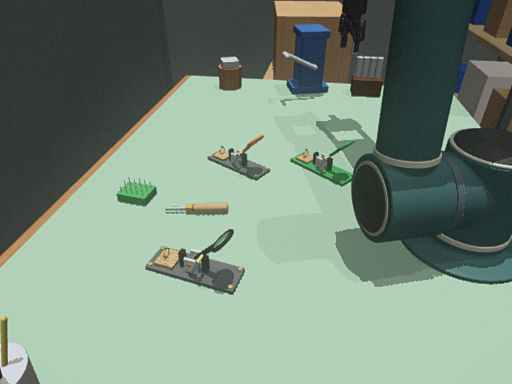

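The top view shows three look-alikes: the orange-rimmed loupe at (369,180), the green one at (383,299) and the black-rimmed one at (174,187). The burnisher is at (268,150). By the description I choose (369,180) in top, which is (253,143) in side. Next I'll check it in a close crop and measure.

Run:
```python
from h import *
a=cv2.imread("pics/top0.png");b=cv2.imread("pics/side0.png")
c=np.hstack([cv2.resize(a[115:215,320:420],(400,400),interpolation=2),cv2.resize(b[120:190,200:270],(400,400),interpolation=2)])
cv2.imwrite("pics/crop.png",c)
def om(im,box):
    h=cv2.cvtColor(im,cv2.COLOR_BGR2HSV);m=cv2.inRange(h,(4,190,90),(16,255,255));k=np.zeros_like(m);x0,y0,x1,y1=box;k[y0:y1,x0:x1]=m[y0:y1,x0:x1];return k
ma=om(a,(330,120,410,210));mb=om(b,(205,125,272,180))
for m in(ma,mb):
    p=np.argwhere(m>0)[:,::-1];print(len(p),p.min(0),p.max(0),p.mean(0).round(1))
# plate: dark gray low saturation
h=cv2.cvtColor(a,cv2.COLOR_BGR2HSV);g=((h[...,2]<105)&~((h[...,0]>40)&(h[...,0]<85)&(h[...,1]>60))).astype(np.uint8)*255
for nm,(x0,y0,x1,y1) in dict(o=(330,118,405,212),b=(155,120,215,216)).items():
    k=np.zeros_like(g);k[y0:y1,x0:x1]=g[y0:y1,x0:x1]
    p=np.argwhere(k>0)[:,::-1].astype(np.float32)
    cs=cv2.findContours(k,cv2.RETR_EXTERNAL,cv2.CHAIN_APPROX_NONE)[0];cc=max(cs,key=cv2.contourArea)
    w=np.array([plane("top",u+.0,v+.0,.010)[:2] for u,v in cc[:,0]],np.float32)
    r=cv2.minAreaRect(w*1000);print(nm,r,cv2.boxPoints(r).round(0).tolist())
for uv in[(375,127),(397,137),(365,205),(339,197),(386,140)]: print(uv,plane("top",*uv,.01).round(3))
for uv in[(262,118),(272,175)]: print("burn",plane("top",*uv,.01).round(3))
```

```text
130 [357 161] [379 187] [368.  173.7]Traceback (most recent call last):
  File "<stdin>", line 9, in <module>
    return umr_minimum(a, axis, None, out, keepdims, initial, where)
ValueError: zero-size array to reduction operation minimum which has no identity
```

View pics/crop.png

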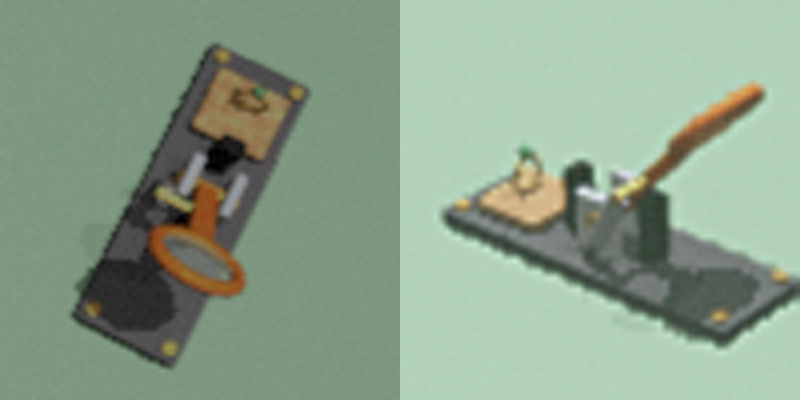

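The crop confirms the choice: orange rim centred at top (369,180), plate corners (373,126), (397,139), (363,207) and (339,194). The ring and cork are at the far end, and the lens leans towards the robot.

Run:
```python
from h import *
C=np.array([plane("top",u-.4,v-.4,.01) for u,v in[(373.2,126.2),(397.5,138.7),(363.2,206.7),(338.7,194.5)]])
print((C*1000).round(0).tolist(),[np.linalg.norm(C[i]-C[i-1]).round(3) for i in range(4)])
o=C.mean(0);ax=C[0]+C[1]-C[2]-C[3];yaw=np.arctan2(ax[1],ax[0]);x=np.array([np.cos(yaw),np.sin(yaw),0])
o[2]=0
L,e=tri((369,179.5),(254.8,140.3))
print("origin",o.round(4),"yaw",yaw,"lens tri",L.round(4),e,"pred lens",(o+x*-.0648+[0,0,.0995]).round(4))
P=o+x*-.083+[0,0,.12];print("rim",P.round(4))
print(proj("top",o+x*-.0648+[0,0,.0995]),proj("side",o+x*-.0648+[0,0,.0995]))
s=ctrl.get_obs();print(s["tcp_pos"],s["eef_rot"])
```

```text
[[646.0, -255.0, 10.0], [613.0, -309.0, 10.0], [453.0, -214.0, 10.0], [483.0, -161.0, 10.0]] [np.float64(0.188), np.float64(0.064), np.float64(0.186), np.float64(0.061)]
origin [ 0.5491 -0.2346  0.    ] yaw -0.5287976654421584 lens tri [ 0.4956 -0.2036  0.1006] 0.0016730204117195373 pred lens [ 0.4931 -0.2019  0.0995]
rim [ 0.4774 -0.1927  0.12  ]
[368.08502668 180.43070472] [255.92538823 141.09602656]
[ 0.24704128 -0.62795668  0.21343756] [-3.14051971e+00 -2.73576258e-05  3.74839554e-01]
```

Emit:
play_rows(
  rows=[
    [[15, -15, 0, 0.05], [45, -45, 0, 0.14], [80, -80, 0, 0.25], [115, -116, 0, 0.36], [150, -152, 0, 0.48], [185, -187, 0, 0.6], [220, -222, 0, 0.7], [250, -253, 0, 0.8], [270, -273, 0, 0.87], [280, -283, 0, 0.905]],
  ],
  grip=0,
)

```text
t: 1.1
tcp_pos: [0.4047, -0.2601, 0.2141]
eef_rot: [-3.141, -0.0, -0.531]
ft_force: [0.8, -0.3, -0.8]
finger_gap: 0.001
finger_force: 0.0
```

Emit:
play_rows(
  rows=[
    [[-2, -15, 0, 0], [-6, -45, 0, 0], [-10, -75, 0, 0], [-12, -94, 0, 0], [-12, -94, 10, 0], [-12, -94, 30, 0], [-12, -94, 55, 0], [-12, -94, 75, 0], [-12, -94, 88, 0], [-12, -94, 88, 0]],
  ],
)

```text
t: 2.1
tcp_pos: [0.4403, -0.1752, 0.1241]
eef_rot: [3.141, 0.003, -0.531]
ft_force: [-0.4, -0.2, 0.8]
finger_gap: 0.0
finger_force: 0.0
```

Run:
```python
from h import *
a=snap("top","pics/t1.png");b=snap("side","pics/s1.png")
c=np.hstack([cv2.resize(a[100:240,280:420],(400,400)),cv2.resize(b[80:200,180:300],(400,400))]);cv2.imwrite("pics/c1.png",c)
print({k:ctrl.get_obs()[k].round(4) for k in("tcp_pos","eef_rot","ft_force")})
```

```text
{'tcp_pos': array([ 0.4413, -0.1755,  0.1266]), 'eef_rot': array([ 3.1416e+00, -2.0000e-04, -5.3050e-01]), 'ft_force': array([0.4476, 0.3238, 0.3903])}
```

View pics/c1.png

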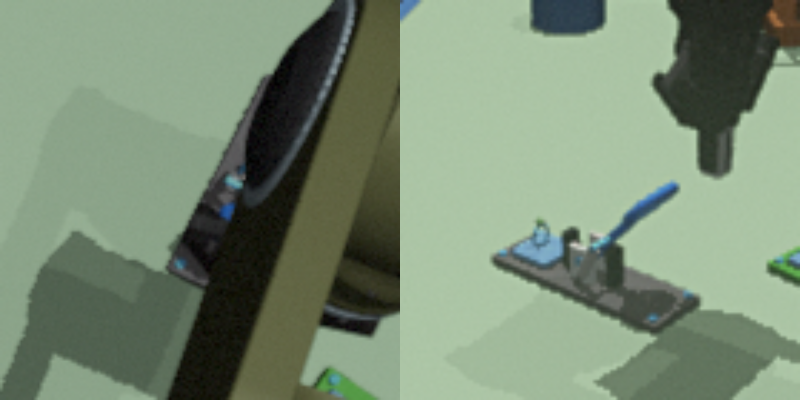

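The side crop (channels swapped, so orange shows blue) has the shut fingertip at about (274,132). That is just behind the rim tip at (262,136), lined up with the lens. Before pushing I'll check the tip height.

Run:
```python
from h import *
for z in(.09,.105): print(z,proj("side",[.4413,-.1755,z]))
o=np.array([.550,-.2355,0]);x=np.array([np.cos(.5288),-np.sin(.5288),0]);y=np.array([-x[1],x[0],0])
d=np.array([.4413,-.1755,0])-o;print("stand x,y of tcp",d@x,d@y)
```

```text
0.09 [273.86463498 150.23090465]
0.105 [274.02395066 145.1193206 ]
stand x,y of tcp -0.12412285933051614 -0.003034104747187136
```

Run:
```python
from h import *
b=cv2.imread("pics/s1.png")[:,:,::-1][:,:,::-1]
c=cv2.resize(b[80:160,235:315],(600,600),interpolation=2);cv2.imwrite("pics/c2.png",c)
s=ctrl.get_obs();print(s["tcp_pos"],s["qpos"].round(3))
for z in(.105,.12,.14,.18): print(z,proj("side",[.4413,-.1755,z]))
print(proj("side",[.4784,-.1936,.12]))
```

```text
[ 0.4412623  -0.17545811  0.12658853] [-0.432 -0.298  1.97  -0.     1.469  1.669]
0.105 [274.02395066 145.1193206 ]
0.12 [274.18604733 139.91850919]
0.14 [274.40662957 132.84121022]
0.18 [274.86375306 118.17457319]
[260.97050098 135.88527003]
```

View pics/c2.png

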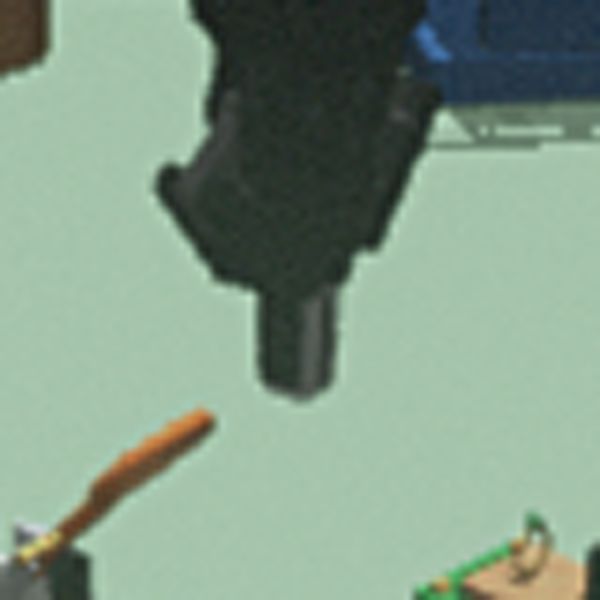

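Run:
```python
from h import *
for z in(.18,.192,.214,.23): print(z,proj("side",[.247,-.628,z]))
b=cv2.imread("pics/side0.png").sum(2)
for r in range(30,60): print(r,np.flatnonzero(b[r,335:372]<110)+335 if (b[r,335:372]<110).any() else '-')
```

```text
0.18 [345.94344164  69.64080321]
0.192 [346.42201581  66.09025698]
0.214 [347.31267758  59.48242894]
0.23 [347.97146445  54.59488291]
30 [339 340 341 342 343 344 345 346 347 348 349 350 351 352 353 354 355 356
 357 359 360 361 362 363 364]
31 [340 341 342 343 344 346 347 348 349 350 351 352 354 355 356 357 358 359
 360 362 363 364]
32 [341 342 343 344 347 348 350 351 356 357 359 362 363 364]
33 [341 342 343 344 345 346 347 351 352 355 356 357 358 359 360 362 363 364]
34 [341 342 343 344 345 346 351 352 353 355 356 357 358 359 362 363 364]
35 [343 344 345 352 353 356 357 358 359 362 363]
36 [342 343 344 345 346 353 354 356 357 358 359 360 362 363]
37 [342 343 344 345 346 353 354 356 357 359 362 363]
38 [342 343 344 345 346 353 354 355 356 357 358 360 361 362 363]
39 [342 343 344 345 346 353 354 355 356 357 358 359 360 361 362 363]
40 [341 342 343 344 345 346 353 354 355 356 357 358 359 360 361]
41 [341 342 343 345 346 354 355 356 357 358 359]
42 [341 342 343 344 345 355 356 357 358 359]
43 [341 342 343 344 345 355 356 357 358]
44 [341 342 343 344 345 355 356 357 358]
45 [341 342 343 344 345 355 356 357 358]
46 [341 342 343 344 345 355 356 357]
47 [354 355 357]
48 [354 355 356 357]
49 [355 356 357]
50 [354 355 356 357]
51 [354 355 356 357]
52 -
53 -
54 -
55 -
56 -
57 -
58 -
59 -
```

Emit:
play_rows(
  rows=[
    [[0, 0, 3, 0], [0, 0, 9, 0], [0, 0, 16, 0], [0, 0, 22, 0], [0, 0, 25, 0], [0, 0, 25, 0]],
  ],
)

```text
t: 2.8
tcp_pos: [0.441, -0.175, 0.1005]
eef_rot: [3.142, 0.001, -0.53]
ft_force: [0.1, -0.4, 0.4]
finger_gap: -0.003
finger_force: 0.0
```

Run:
```python
from h import *
b=snap("side","pics/s2.png");cv2.imwrite("pics/c3.png",cv2.resize(b[80:160,235:315,::-1],(600,600),interpolation=2))
s=ctrl.get_obs();p=s["tcp_pos"];print(p,s["ft_force"])
for h in(-.022,0,.015): print(h,(proj("side",p+[0,0,h])-[235,80])*7.5)
```

```text
[ 0.4412153  -0.17509291  0.10094853] [-0.25777202  0.45267148  0.41085934]
-0.022 [290.72438053 555.12407003]
0 [292.46375631 499.36745195]
0.015 [293.67517542 460.53476664]
```

View pics/c3.png

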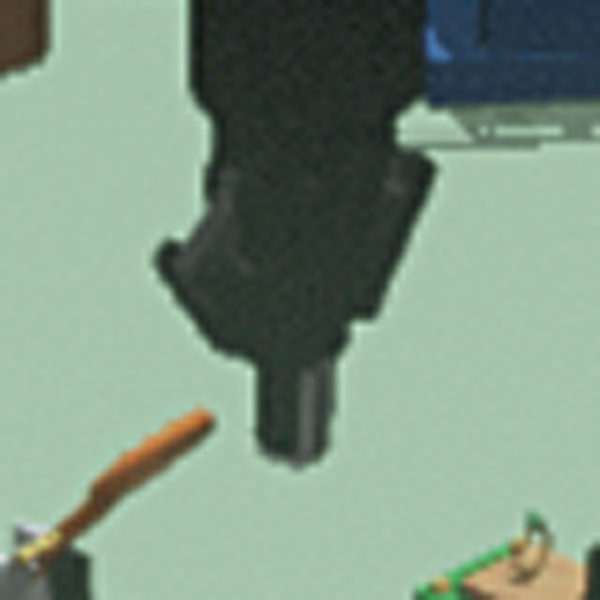

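The fingertip shows at crop (295,462), which is about 15 mm above the reported TCP, so z ≈ 0.116. Its height in the picture disagrees with the 22 mm in the description. I trust the picture: lower another 20 mm, then push.

Emit:
play_rows(
  rows=[
    [[0, -1, 5, 0], [0, -2, 14, 0], [0, -3, 20, 0], [5, -3, 20, 0], [13, -3, 20, 0], [22, -3, 20, 0], [30, -3, 20, 0], [38, -3, 20, 0], [46, -3, 18, 0], [50, -3, 17, 0]],
  ],
)

```text
t: 3.85
tcp_pos: [0.4866, -0.1983, 0.0843]
eef_rot: [-3.142, 0.0, -0.53]
ft_force: [-3.4, 2.2, 3.0]
finger_gap: -0.002
finger_force: 1.9
```

Run:
```python
from h import *
b=snap("side","pics/s3.png");cv2.imwrite("pics/c4.png",cv2.resize(b[80:180,200:300,::-1],(600,600),interpolation=2))
s=ctrl.get_obs();print(s["t"],s["tcp_pos"],s["ft_force"])
```

```text
3.9 [ 0.48677711 -0.19838498  0.08439322] [-2.35260957  2.33764805  1.76983829]
```

View pics/c4.png

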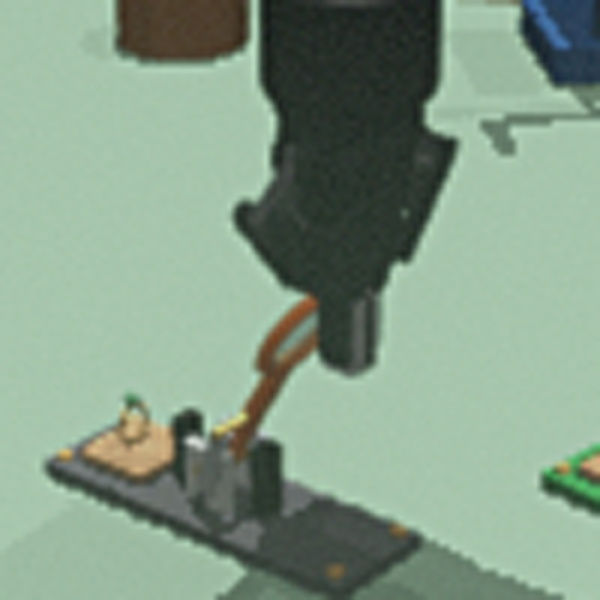

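The finger is at crop (348,350), pressing on the rim at (318,305). The loupe is tilting up and the force is about 4–5 N. I'll carry on past upright, rising a little.

Emit:
play_rows(
  rows=[
    [[6, 0, -2, 0], [16, 0, -4, 0], [27, 0, -7, 0], [38, 0, -10, 0], [49, 0, -12, 0], [60, 0, -14, 0], [70, 0, -15, 0], [80, 0, -15, 0], [88, 0, -15, 0], [92, 0, -15, 0]],
  ],
)

```text
t: 4.9
tcp_pos: [0.5658, -0.2447, 0.0988]
eef_rot: [3.142, 0.0, -0.53]
ft_force: [0.2, 0.1, 0.3]
finger_gap: 0.002
finger_force: 0.0
```

Run:
```python
from h import *
b=snap("side","pics/s4.png");cv2.imwrite("pics/c5.png",cv2.resize(b[80:180,180:280,::-1],(600,600),interpolation=2))
s=ctrl.get_obs();print(s["t"],s["tcp_pos"],s["ft_force"])
```

```text
4.95 [ 0.56591401 -0.24475926  0.09887271] [-0.64836035 -0.36024013 -0.04965473]
```

View pics/c5.png

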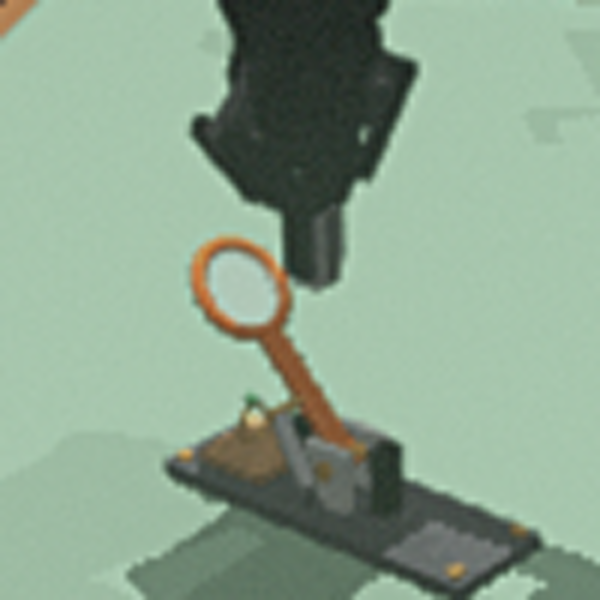

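The loupe has snapped over: the lens is at crop (242,288), above the ring at (255,415), and the force is near zero. I'll back off and up, then check the rest angle.

Emit:
play_rows(
  rows=[
    [[-5, 0, -4, 0], [-15, 0, -15, 0], [-25, 0, -35, 0], [-30, 0, -55, 0], [-30, 0, -75, 0], [-30, 0, -90, 0], [-30, 0, -98, 0], [-30, 0, -100, 0], [-30, 0, -100, 0], [-30, 0, -100, 0]],
  ],
)

```text
t: 5.95
tcp_pos: [0.5391, -0.229, 0.1981]
eef_rot: [3.141, 0.001, -0.53]
ft_force: [-0.3, -0.8, 0.1]
finger_gap: -0.008
finger_force: 0.0
```

Run:
```python
from h import *
b=snap("side","pics/s5.png")
x=np.array([np.cos(.5288),-np.sin(.5288),0])
o=np.array([.550,-.2355,0])
for th in(1.5,1.3,1.1):
    a=th-.75;print(th,proj("side",o+x*.095*np.sin(a)+[0,0,.03+.095*np.cos(a)]))
h=cv2.cvtColor(b,cv2.COLOR_RGB2HSV);m=cv2.inRange(h,(4,130,80),(18,255,255));k=np.zeros_like(m);k[110:145,205:235]=m[110:145,205:235]
p=np.argwhere(k)[:,::-1];print(p.min(0),p.max(0),cv2.fitEllipse(cv2.convexHull(p[p[:,1]<136].astype(np.int32))))
a=cv2.imread("pics/side0.png").astype(int);d=np.abs(a-b[:,:,::-1].astype(int)).sum(2)>90
for n,(x0,y0,x1,y1) in dict(black=(140,225,250,295),burn=(160,195,235,220)).items(): print(n,d[y0:y1,x0:x1].sum())
s=ctrl.get_obs();print(s["t"],s["tcp_pos"],s["ft_force"])
```

```text
1.5 [220.66439036 128.03694039]
1.3 [224.32469607 125.73076885]
1.1 [228.65421681 124.61790403]
[212 120] [232 144] ((219.874755859375, 127.63927459716797), (13.726852416992188, 18.207517623901367), 136.2980194091797)
black 0
burn 0
6.0 [ 0.53911768 -0.22908217  0.19807016] [-0.40757284  0.08027233  1.11752793]
```

The lens centre at (219.9,127.6) matches the 1.5 rad stop, predicted at (220.7,128.0). The black loupe and burnisher show no change, and the arm is clear.

```bash
python3 -c "
from workcell import ctrl
print(ctrl.sign_off())"
```

```text
the job is handed in; nothing more can be done
None
```

The orange loupe snapped over and rests at its stop above the ring, the black loupe and burnisher look unmoved in the side view, the arm is clear, and the job was handed in at about 6 s; no verdict came back.

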